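# Roll the amber sample bottle up the ramp into the label reader

## Task

The amber bottle lies on its side at the bottom of one lane of the sloped two-lane reader ramp. With the fingertips, push it up its lane, over the crest and into the dip against the white reader block at the top, so that it stays there and does not roll back when you move away. Only push it, never lift it, and leave the white bottle in the other lane and the things standing around the ramp where they are.

Things in the scene. Friction and masses are not known exactly. Their poses are not given: they have to be found in the camera images.
- ramp: Reader ramp fixed to the bench, 301 mm long (along x), 162 mm wide (along y). Origin on the bench under it; x points uphill along the lanes, z up. Two aluminium lanes side by side, centre lines at y = +39 and -39 mm, each 72 mm wide between blue walls 6 mm thick and 14 mm higher than the lane floor.
- ramp_low (a point): Middle of the ramp's low end, at floor height: x = -130, y = 0, z = 20 mm in the ramp's frame. Here a blue lip 6 mm thick, its top 26 mm above the bench, keeps bottles from rolling off. From here the floor rises 8 degrees to the crest.
- crest (a point): Crest of the lane floors, at y = 0 between the lanes: x = +70, z = 48 mm in the ramp's frame. Beyond it the floor falls 12 degrees to 37.5 mm at x = +120 mm, where the upright face of the white reader block (the stop, 85 mm high) stands. Past the crest a bottle rolls by itself into this dip and stays; short of it, it rolls back down.
- seat (a point): Point at y = 0 between the lanes, where the axis line of a bottle seated against the reader block passes: x = +98, z = 65 mm in the ramp's frame. A seated bottle's centre has this x and z and the y of its lane.
- amber_mid (a point): Mid-body point, on its axis, of the brown bottle with white band and black cap: body 44 mm diameter, 50 mm long; 29 mm cap reaching 15 mm further; 0.1 to 0.2 kg. It lies across its lane (axis along the ramp's y), rolls freely and starts against the low lip, centre at ramp x = -117 mm, 44 mm above the bench. Site y runs along its axis to the cap; x and z turn as it rolls.
- white_mid (a point): The same point of the white bottle with grey band and blue cap, of the same size, at the bottom of the other lane. To be left alone.
- beaker: Glass beaker, 56 mm diameter, 62 mm high, standing on the bench beside the ramp; origin at the centre of its underside. To be left alone.
- jar: White jar with green cap, 48 mm diameter, 60 mm high, standing on the bench beyond the ramp's top end; origin at the centre of its underside. To be left alone.
- wash: White bottle with red cap, 54 mm diameter, 130 mm high, standing on the bench beyond the ramp's top end; origin at the centre of its underside. To be left alone.
There are look-alikes about, which are no part of the job. What is shaped like the part that bears amber_mid but purple or yellow is not meant.

How it is judged:
By the outcome, as a careful person would: the job done as asked, in the order asked, and still so for the second after the job is handed in, with the robot touching nothing.
It also fails if it takes over 38 s, if anything falls off the work surface, if the arm or the gripper's body presses on something with over 40 N, if the wrist force passes 120 N, or if a joint passes its speed limit or range.

## Robot

A 6-joint arm with a two-finger parallel gripper is mounted at the origin on the work surface. World frame = base frame: x ahead of the robot, y to its left, z up, the work surface at z = 0. Lengths are in m, angles in rad, forces in N, time in s.
With the tool pointing down it reaches from about 0.3 to 0.75 m from the base axis. Payload 8.5 kg.
Tool frame: the origin (TCP) lies at the very end of the fingers, on their centre line; the grasp point (between the pads) lies 19 mm behind it; z points along the fingers, y is the direction in which the jaws open and shut (so a half turn about z gives the same grasp; the last joint's range is limited). The gripper opens to 88 mm and grips with 3 to 60 N. Pads are 18 mm wide; open, the fingers measure 123 mm over their backs; the gripper's body (75 mm by 187 mm) begins 45 mm behind the grasp point.
Start: joints at [1.03, 0.381, 1.297, -0, 1.464, -0.215], TCP at [0.176, 0.521, 0.21] pointing down, gripper open.
Joint ranges: [-3.11, 3.11], [-0.89, 2.33], [0.22, 2.48], [-1.42, 4.56], [0.17, 2.85], [-2.88, 2.88]. Speed limits (rad/s): [2.39, 2.39, 3.14, 3.14, 3.14, 3.14].

## Interface

Orientations are given as a unit quaternion [x, y, z, w].
In Python, from bench import ctrl gives the robot as it stands. The module is installed in compiled form; this text tells all that it offers.
- The arm moves only by the tool arm_command, never from a script. Its argument "steps" is a list of rows, each a list of 7 numbers: the turn, a rotation vector about the tool's x, y, z in rad, then the shift along the tool's x, y, z in m, then the finger opening in m, from 0 to 0.0881. In form: [[rx, ry, rz, tx, ty, tz, hand], ...]. A call has 1 to 12 rows; each row is the pose to reach, as a shift and turn from the pose commanded when the call began, along the tool's axes at that moment; what a row does not reach only later rows make up. A row lasts 1/10 s, in which the tool goes at most 50 mm and 8.59 degrees, less where a joint would pass 70% of its speed; a pose out of reach is approached as far as the arm can. A call with a gripper value outside its range is refused whole. The fingers move at their own pace and stop on an object; "grip_force" is the grip in N (left out, the last holds). Time passes only in rows, so rows that repeat a pose let the fingers close. It gives the time, the measured TCP pose, the force and the opening at its end, in the units of the state.
- ctrl.sense(): the state, without advancing time (a new reading comes with each control period).
- ctrl.grab_frame(name): name is "side" or "top" or "wrist"; returns a dict with "color" (480x640x3 uint8, red, green, blue), "intrinsics" (3x3 intrinsics, pixels), "extrinsics" (4x4, takes a point from camera to world coordinates); the wrist camera has in their place "tool_from_camera" (4x4, takes a point from camera to tool coordinates, whose origin is the TCP and whose axes are the flange's). Camera axes: x right, y down, z forward; pixel columns grow to the right and rows downward; lengths in m; the calibration is good to about 2 mm. The wrist camera is an equidistant fisheye: a pixel r from the principal point sees the ray r / f radians off the axis. A picture is of the moment at which its call begins: read the wrist's pose just before it. There is no depth.
- ctrl.finish_job(): hands the job in, once; it reports no verdict.
Trained networks look in a picture, given as the dict that the camera call returned (one of the last four; its "shot" number tells which), for a name from the list of things; names that differ only in an ending like _2 or _b are one class to them, and where a whole thing is asked for, a point or a joint stands for the part that bears it (a point fixed in the world has none). Each returns a list of dicts, best first, with "conf" (0 to 1); they miss things now and then, are a little off and sometimes report something else, mostly with a low value. They report only what shows in the picture. A call takes as long as a camera call. They do not tell look-alikes from the thing itself.
- ctrl.recognise(picture, name): "rect" ([left, top, right, bottom] in pixels, round what is visible of it).
- ctrl.outline_of(picture, name): "mask" (480x640 bool, what is visible of it) and "rect" ([left, top, right, bottom] in pixels, round what is visible of it).
The state is a dict: "time": time; "joints": joint angles; "qvel": joint speeds; "tau": joint torques, N m; "tool_pos": TCP position; "tool_rot": TCP orientation; "wrist_force": force on the tool from outside, world axes, zero at the start; "moment": the same for the moment, N m; "width": finger opening in m.
Only numpy, scipy, OpenCV 4.12 (cv2) and the standard library are available. Lean on these libraries where they do the work, as an engineer would, in place of code of your own. Each camera call takes 0.05 s, during which the arm holds its last target.

## Working session

There is one attempt and no reset: what is moved stays moved. The work goes in short steps, Python scripts to look and compute and a tool call to move; the robot and the scene stay as the last step left them, time stands still between calls to the robot, and variables do not carry over. Pictures are saved under pics/ and viewed, and the job is handed in when it is done.

Besides the shell and the picture viewer there is one more tool, called after "Request:" as name(argument=value, ...), one argument or row to a line, values as JSON. arm_command: Moves the arm, as the interface text tells. Its arguments: {"type":"object","properties":{"steps":{"type":"array","items":{"type":"array","items":{"type":"number"}}},"grip_force":{"type":"number"}},"required":["steps"]}

```bash
mkdir -p pics; python3 - <<'E'
from bench import ctrl
import cv2,pickle
s=ctrl.sense();print(s)
d={}
for n in ["side","top","wrist"]:
    p=ctrl.grab_frame(n);d[n]=p
    cv2.imwrite(f"pics/{n}0.png",p["color"][:,:,::-1])
    print(n,p["intrinsics"],p.get("extrinsics",p.get("tool_from_camera")))
    for k in ["ramp","amber_mid","white_mid"]:
        print(k,[(r["conf"],r["rect"]) for r in ctrl.recognise(p,k)])
pickle.dump(d,open("d0.pkl","wb"))
E
```

```text
{'time': 0.0, 'joints': array([ 1.02972629e+00,  3.81169968e-01,  1.29822132e+00, -7.67423376e-06,
        1.46358230e+00, -2.15304353e-01]), 'qvel': array([-0.00210585, -0.00299249, -0.00128165, -0.00040601, -0.00055607,
        0.00036322]), 'tau': array([ 1.84937460e-03, -4.37926555e+01, -2.24560046e+01,  7.15154177e-02,
        3.51929327e-02, -1.14449690e-04]), 'tool_pos': array([0.17586402, 0.52080248, 0.20896507]), 'tool_rot': array([ 1.62163114e-01,  9.86763724e-01, -6.43082576e-04, -2.51399708e-04]), 'wrist_force': array([-0.47643833, -0.33651705, -0.50167432]), 'moment': array([-0.03757301,  0.02501086,  0.02194919]), 'width': 0.08800411811560255}
side [[617.86962704   0.         332.25095687]
 [  0.         617.86962704 237.53287247]
 [  0.           0.           1.        ]] [[ 0.92757746 -0.22644343  0.29719257  0.26345963]
 [-0.37309279 -0.51868526  0.76926417 -0.70632513]
 [-0.02004541 -0.82443252 -0.56560517  0.6414974 ]
 [ 0.          0.          0.          1.        ]]
ramp [(0.96, [289.0, 198.3, 403.0, 361.6])]
amber_mid [(0.93, [229.4, 383.5, 286.5, 432.0]), (0.8
[... 411 characters left out ...]
       ]]
ramp [(0.7, [376.5, 265.5, 402.2, 303.3]), (0.64, [266.3, 183.1, 417.7, 307.4])]
amber_mid [(0.88, [416.1, 323.5, 453.1, 357.8]), (0.79, [377.2, 264.3, 404.4, 302.2]), (0.57, [436.7, 243.9, 469.6, 280.1])]
white_mid [(0.64, [392.4, 232.9, 414.0, 266.4])]
wrist [[371.64829954   0.         322.4694905 ]
 [  0.         371.64829954 238.9224845 ]
 [  0.           0.           1.        ]] [[-6.46813319e-04 -9.51854393e-01 -3.06549826e-01  8.08064131e-02]
 [ 9.99999781e-01 -5.73410559e-04 -3.29505384e-04 -8.53460641e-04]
 [ 1.37862240e-04 -3.06549972e-01  9.51854556e-01 -1.73983084e-01]
 [ 0.00000000e+00  0.00000000e+00  0.00000000e+00  1.00000000e+00]]
ramp []
amber_mid []
white_mid []
```

View pics/top0.png

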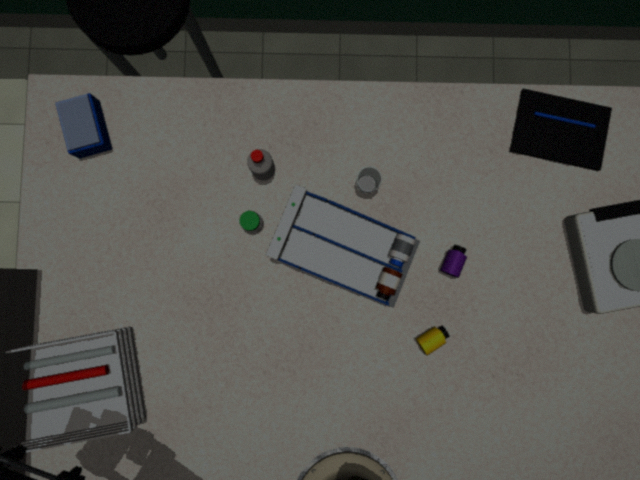

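View pics/side0.png

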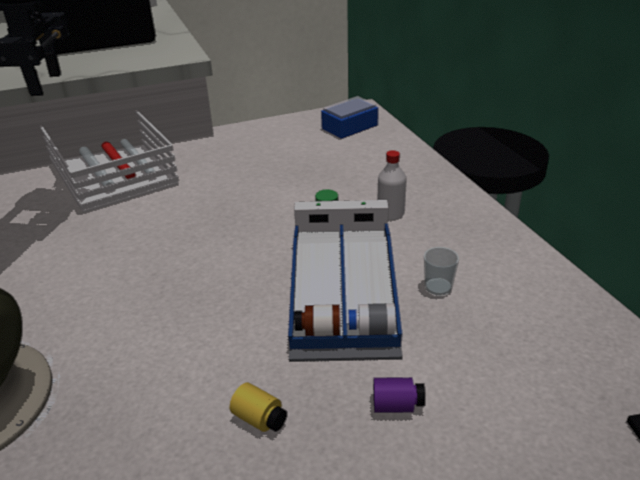

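```bash
python3 - <<'E'
import pickle,cv2
d=pickle.load(open("d0.pkl","rb"))
t=d["top"]["color"][170:370,240:480,::-1]
cv2.imwrite("pics/topc.png",cv2.resize(t,None,fx=3.3,fy=3,interpolation=cv2.INTER_CUBIC))
t=d["side"]["color"][180:440,200:460,::-1]
cv2.imwrite("pics/sidec.png",cv2.resize(t,None,fx=2.3,fy=2.3,interpolation=cv2.INTER_CUBIC))
E
```

```text
(no output)
```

View pics/topc.png

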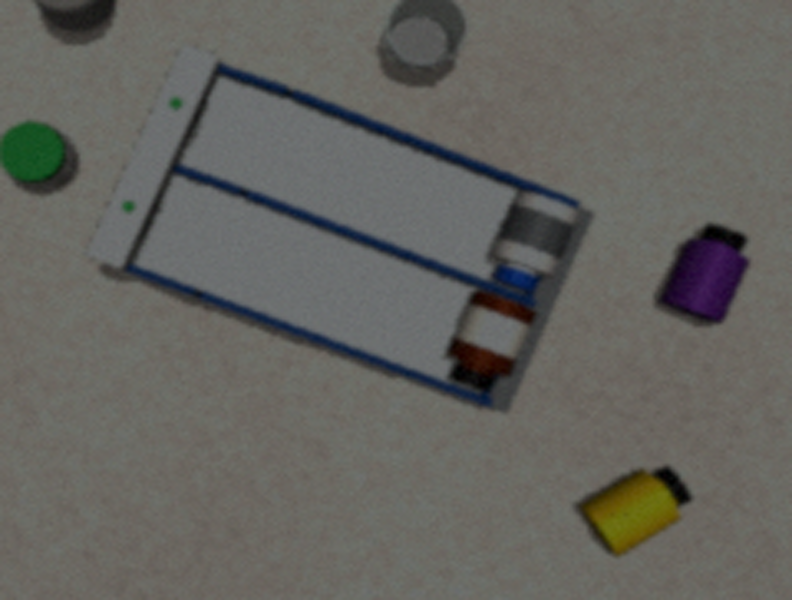

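View pics/sidec.png

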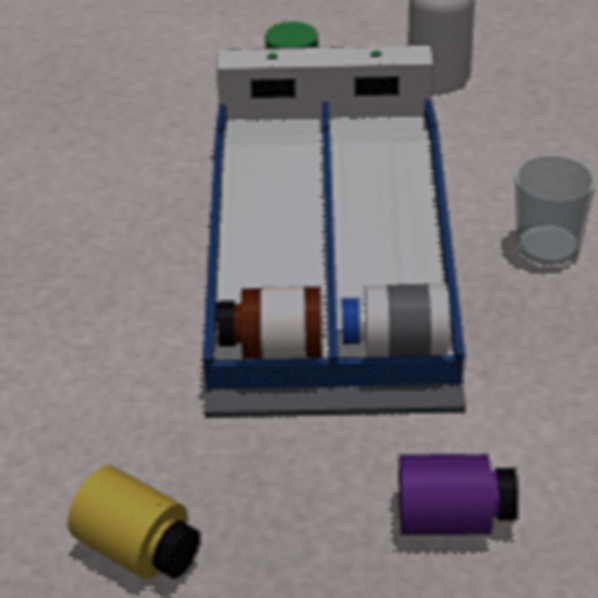

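The candidates in the top view are the brown bottle with white band (389,281), the white bottle (402,247), purple (453,262) and yellow (432,341). The brown one with the black cap is the target, and the crop confirms it lies in the left lane looking uphill. Next I fit the ramp pose.

```bash
cat > h.py <<'E'
import numpy as np,pickle,cv2
from scipy.optimize import least_squares
def proj(p,P):
    E=np.linalg.inv(p["extrinsics"]);c=(E[:3,:3]@np.atleast_2d(P).T).T+E[:3,3]
    u=c@p["intrinsics"].T;return u[:,:2]/u[:,2:]
def R2W(q,P):
    P=np.atleast_2d(P);c,s=np.cos(q[2]),np.sin(q[2])
    return np.c_[q[0]+c*P[:,0]-s*P[:,1],q[1]+s*P[:,0]+c*P[:,1],P[:,2]]
E
python3 - <<'E'
from h import *
d=pickle.load(open("d0.pkl","rb"))
mm=1e-3
S=[((120,81,85),(295.2,209.6)),((120,-81,85),(387.8,208.7)),((-136,81,26),(289.6,337.4)),((-136,-81,26),(401.3,335.2)),((120,0,51.5),(341.3,224.3))]
T=[((120,-81,85),(305.8,191)),((120,81,85),(278.8,259.3)),((-133,-81,33),(415.2,237.7)),((-133,81,33),(388.5,304.3)),((120,0,51.5),(293,226.7)),((-133,0,33),(400.6,268.3))]
f=lambda q:np.r_[(proj(d["side"],R2W(q,np.array([a for a,_ in S])*mm))-[b for _,b in S]).ravel(),(proj(d["top"],R2W(q,np.array([a for a,_ in T])*mm))-[b for _,b in T]).ravel()]
r=least_squares(f,[.45,.05,1.2],loss="soft_l1");print(r.x,np.degrees(r.x[2]));print(r.fun.reshape(-1,2).round(1))
q=r.x;np.save("q.npy",q)
L=[]
for y in(-81,-75,-3,3,75,81):L.append([(-136,y,34),(70,y,62),(120,y,51.5)])
L+= [[(-136,-81,26),(-136,81,26)],[(120,-81,85),(120,81,85),(165,81,85),(165,-81,85)],[(-117,14,44),(-117,64,44),(-117,79,44)]]
for n,(x,y,w,h,k) in dict(top=(240,170,240,200,3),side=(200,180,260,260,2.3)).items():
    im=cv2.resize(d[n]["color"][y:y+h,x:x+w,::-1],None,fx=k,fy=k)
    for l in L:
        p=(proj(d[n],R2W(q,np.array(l)*mm))-[x,y])*k
        cv2.polylines(im,[p.astype(int)],False,(0,255,255),1)
    cv2.imwrite(f"pics/ov_{n}.png",im)
c=R2W(q,np.array([(-117,39,44),(98,39,65),(70,39,48)])*mm);print(c)
E
```

```text
[0.55891811 0.01426137 1.20292064] 68.92227550345692
[[-1.8  0. ]
 [ 0.4 -1.4]
 [-0.6  2.6]
 [ 1.7  2. ]
 [-0.3  0.5]
 [ 1.  -2.6]
 [-1.4  0.8]
 [-1.2 -2.3]
 [-1.4 -0. ]
 [-0.  -1.1]
 [ 0.   1.3]]
[[ 0.48045028 -0.08088483  0.044     ]
 [ 0.5577716   0.11973026  0.065     ]
 [ 0.54770185  0.09360364  0.048     ]]
```

View pics/ov_top.png

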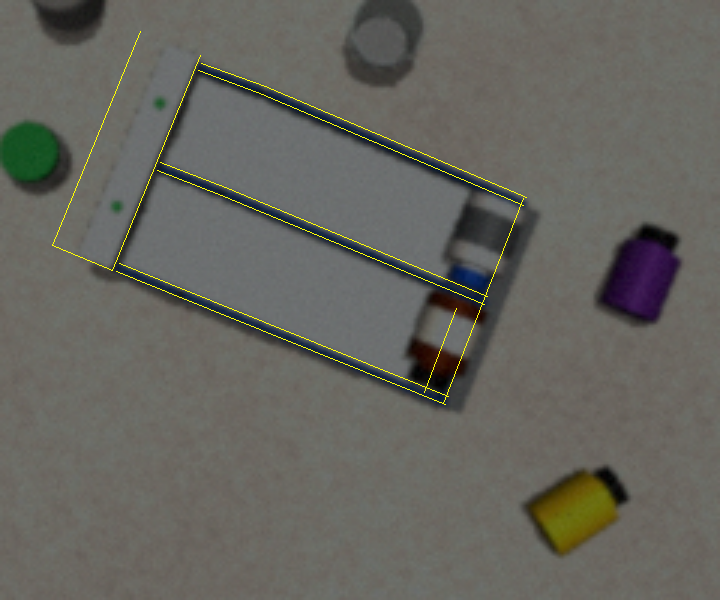

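View pics/ov_side.png

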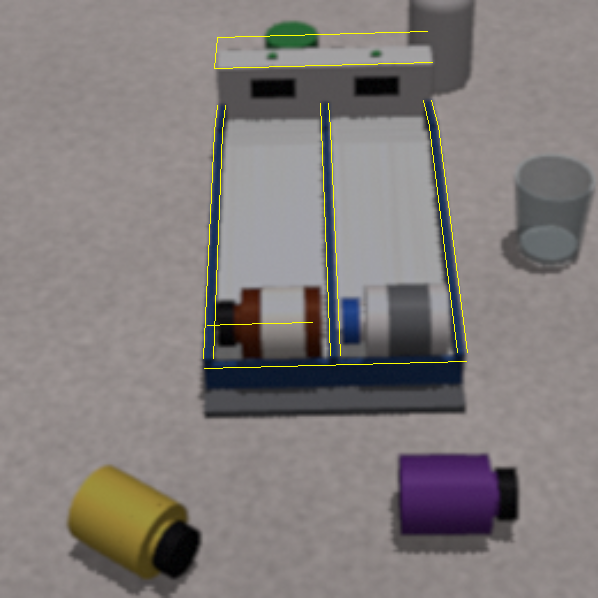

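The overlay matches within a few mm. The bottle body's mid is at ramp y of about 32 and it lies against the low lip. Next I compute the approach and check the surroundings.

```bash
cat >> h.py <<'E'
from scipy.spatial.transform import Rotation as Ro
def W2R(q,P):
    P=np.atleast_2d(P)-[q[0],q[1],0];c,s=np.cos(q[2]),np.sin(q[2])
    return np.c_[c*P[:,0]+s*P[:,1],-s*P[:,0]+c*P[:,1],P[:,2]]
def back(p,uv,z):
    r=p["extrinsics"][:3,:3]@np.linalg.inv(p["intrinsics"])@[*uv,1];o=p["extrinsics"][:3,3]
    return o+r*(z-o[2])/r[2]
E
python3 - <<'E'
from h import *
from bench import ctrl
d=pickle.load(open("d0.pkl","rb"));q=np.load("q.npy")
t=d["top"]
for n,uv,z in[("purple",(453,262),.022),("yellow",(432,341),.022),("amber bodymid",(389,280),.05),("wash cap",(257,156),.13),("jar",(251,222),.06),("beaker",(367,184),.05)]:
    print(n,W2R(q,back(t,uv,z)).round(3))
# amber cap / body ends in side
for uv in[(241/2.3+200,322/2.3+180),(322/2.3+200,320/2.3+180),(330/2.3+200,320/2.3+180)]:
    print("side",W2R(q,back(d["side"],uv,.05)).round(3))
s=ctrl.sense();R=Ro.from_quat(s["tool_rot"])
yaw=q[2]+np.pi/2-np.pi   # tool y dir
y=np.array([np.cos(yaw),np.sin(yaw),0]);z=np.array([0,0,-1.]);x=np.cross(y,z)
Rt=Ro.from_matrix(np.c_[x,y,z]);print("rot",(R.inv()*Rt).as_rotvec())
for P in[(-.172,.033,.2),(-.172,.033,.11)]:
    w=R2W(q,np.array(P))[0];print(w,R.inv().apply(w-s["tool_pos"]))
E
```

```text
purple [[-0.236 -0.06   0.022]]
yellow [[-0.255  0.119  0.022]]
amber bodymid [[-0.115  0.031  0.05 ]]
wash cap [[ 0.234 -0.097  0.13 ]]
jar [[0.205 0.027 0.06 ]]
beaker [[ 0.005 -0.145  0.05 ]]
side [[-0.121  0.058  0.05 ]]
side [[-0.121  0.008  0.05 ]]
side [[-0.121  0.003  0.05 ]]
rot [ 2.28555073e-05 -3.87003697e-05  1.61282706e+00]
[ 0.46626897 -0.13436277  0.2       ] [-0.48475599 -0.52801031  0.00955129]
[ 0.46626897 -0.13436277  0.11      ] [-0.48475682 -0.52801383  0.09955129]
```

Request:
arm_command(
  steps=[
    [0,0,0.14,-0.033,-0.036,0,0.006],
    [0,0,0.28,-0.066,-0.072,0,0.006],
    [0,0,0.42,-0.1,-0.108,0,0.006],
    [0,0,0.56,-0.135,-0.145,0,0.006],
    [0,0,0.7,-0.17,-0.185,0,0.006],
    [0,0,0.84,-0.205,-0.22,0,0.006],
    [0,0,0.98,-0.24,-0.26,0,0.006],
    [0,0,1.12,-0.275,-0.3,0,0.006],
    [0,0,1.26,-0.31,-0.335,0,0.006],
    [0,0,1.4,-0.345,-0.375,0,0.006],
    [0,0,1.54,-0.38,-0.415,0,0.006],
    [0,0,1.613,-0.415,-0.45,0,0.006],
  ],
  grip_force=10,
)

```text
time: 1.8
tool_pos: [0.419, -0.0267, 0.2098]
tool_rot: [0.826, 0.563, 0.0, 0.0]
wrist_force: [0.4, 0.1, 0.4]
width: 0.0058
```

```bash
cat > go.py <<'E'
from h import *
from bench import ctrl
import sys
q=np.load("q.npy");s=ctrl.sense();R=Ro.from_quat(s["tool_rot"])
print(s["time"],"ramp tcp",W2R(q,s["tool_pos"]).round(4),"w",round(s["width"],4),"F",s["wrist_force"].round(1))
yaw=q[2]+np.pi/2-np.pi
y=np.array([np.cos(yaw),np.sin(yaw),0]);z=np.array([0,0,-1.]);x=np.cross(y,z)
Rt=Ro.from_matrix(np.c_[x,y,z]);print("rot",(R.inv()*Rt).as_rotvec().round(4))
for a in sys.argv[1:]:
    P=np.array(eval(a));w=R2W(q,P)[0];print(P,R.inv().apply(w-s["tool_pos"]).round(4))
E
python3 go.py "(-.172,.033,.2)" "(-.172,.033,.11)"
```

```text
1.8 ramp tcp [[-0.0886  0.1158  0.2098]] w 0.0058 F [0.4 0.1 0.4]
rot [ 0.0008 -0.0001 -0.0058]
[-0.172  0.033  0.2  ] [-0.083   0.0833  0.0099]
[-0.172  0.033  0.11 ] [-0.083   0.0832  0.0999]
```

Request:
arm_command(
  steps=[
    [0,0,0,-0.025,0.025,0,0.006],
    [0,0,0,-0.055,0.055,0.01,0.006],
    [0,0,0,-0.083,0.083,0.03,0.006],
    [0,0,0,-0.083,0.083,0.06,0.006],
    [0,0,0,-0.083,0.083,0.09,0.006],
    [0,0,0,-0.083,0.083,0.11,0.006],
    [0,0,0,-0.083,0.083,0.12,0.006],
    [0,0,0,-0.083,0.083,0.12,0.006],
  ],
)

```text
time: 2.6
tool_pos: [0.466, -0.1316, 0.0889]
tool_rot: [0.825, 0.566, -0.0, -0.001]
wrist_force: [0.5, 0.1, 0.2]
width: 0.0059
```

```bash
python3 go.py "(-.172,.033,.036)"; cat > look.py <<'E'
from bench import ctrl
import cv2,sys,numpy as np
t=sys.argv[1]
a=ctrl.grab_frame("side")["color"][180:440,200:460,::-1]
b=ctrl.grab_frame("top")["color"][170:310,240:480,::-1]
a=cv2.resize(a,(400,400));b=cv2.resize(b,(400,233));o=np.zeros((400,800,3),np.uint8);o[:,:400]=a;o[:233,400:]=b
cv2.imwrite(f"pics/{t}.png",o)
E
python3 look.py l1
```

```text
2.6 ramp tcp [[-0.1695  0.0343  0.0889]] w 0.0059 F [0.5 0.1 0.2]
rot [-0.0018 -0.0003 -0.0001]
[-0.172  0.033  0.036] [-0.0025  0.0014  0.0529]
```

View pics/l1.png

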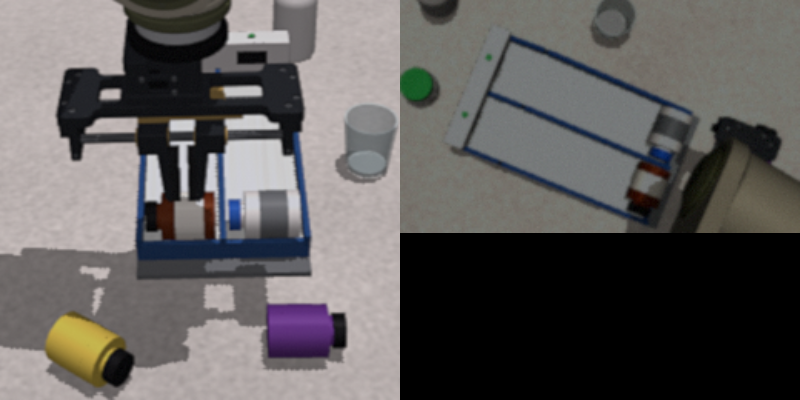

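```bash
python3 - <<'E'
from h import *
d=pickle.load(open("d0.pkl","rb"))
print((proj(d["side"],np.array([[.466,-.1316,.0889]]))-[200,180])*400/260)
E
```

```text
[[185.40859913 218.71427208]]
```

```bash
python3 - <<'E'
from bench import ctrl
import cv2
s=ctrl.sense();print(s["tool_pos"])
a=ctrl.grab_frame("side")["color"][260:380,260:420,::-1]
cv2.imwrite("pics/c2.png",cv2.resize(a,None,fx=5,fy=5,interpolation=cv2.INTER_CUBIC))
E
```

```text
[ 0.46674947 -0.1319535   0.09038161]
```

View pics/c2.png

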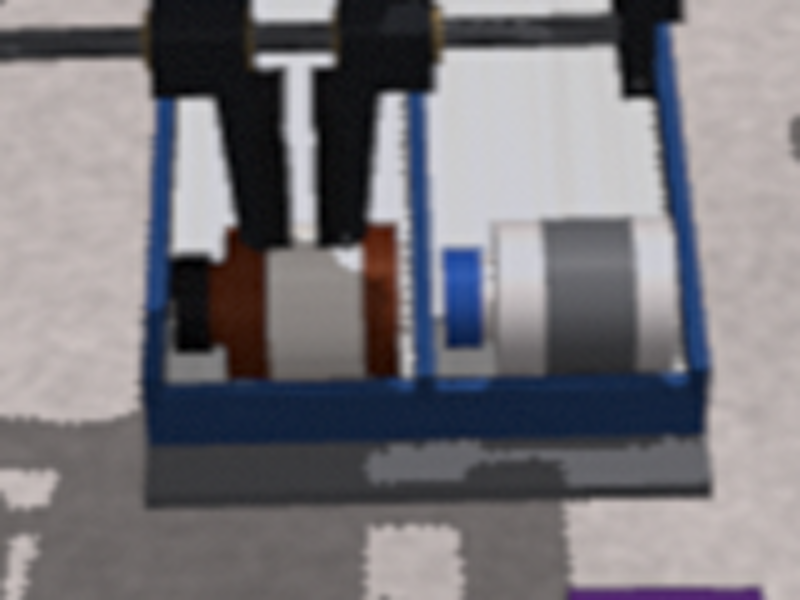

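The fingertips show 13 px higher than the reported TCP projects. I check with the wrist camera before going lower.

```bash
python3 - <<'E'
from h import *
from bench import ctrl
s=ctrl.sense();p=ctrl.grab_frame("wrist")
q=np.load("q.npy");M=np.linalg.inv(p["tool_from_camera"]);K=p["intrinsics"];R=Ro.from_quat(s["tool_rot"])
def wp(P,tool=False):
    P=np.atleast_2d(P);t=P if tool else R.inv().apply(P-s["tool_pos"])
    c=t@M[:3,:3].T+M[:3,3];r=np.hypot(c[:,0],c[:,1]);th=np.arctan2(r,c[:,2])
    return np.c_[K[0,2]+K[0,0]*th*c[:,0]/r,K[1,2]+K[1,1]*th*c[:,1]/r]
im=p["color"][:,:,::-1].copy()
for y in(-81,-75,-3,3,75,81):
    l=np.array([(x,y,34+(x+130)*.14) for x in range(-130,71,20)]+[(120,y,51.5)])*1e-3
    cv2.polylines(im,[wp(R2W(q,l)).astype(int)],False,(0,255,255),1)
l=np.array([(-136,y,26) for y in range(-81,82,9)])*1e-3
cv2.polylines(im,[wp(R2W(q,l)).astype(int)],False,(0,255,255),1)
l=np.array([(120,y,85) for y in range(-81,82,9)])*1e-3
cv2.polylines(im,[wp(R2W(q,l)).astype(int)],False,(0,255,255),1)
u=wp([[0,0,0]],True)[0];print(u);cv2.circle(im,tuple(u.astype(int)),4,(0,0,255),1)
cv2.imwrite("pics/w2.png",im)
E
```

```text
[324.8741642  280.95463496]
```

View pics/w2.png

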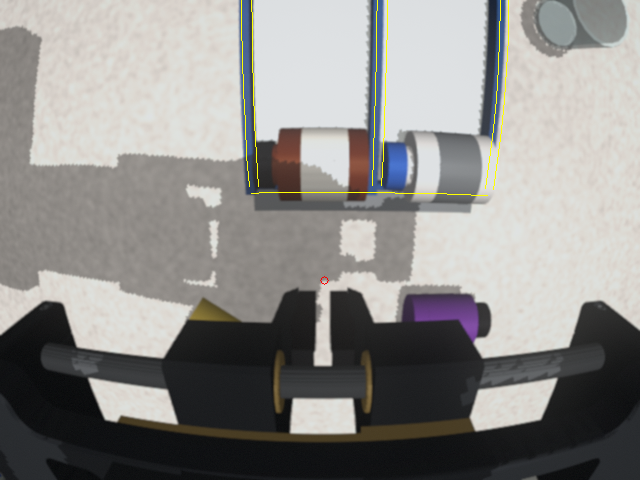

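```bash
cat > tip.py <<'E'
from h import *
from bench import ctrl
s=ctrl.sense();p=ctrl.grab_frame("wrist");sd=ctrl.grab_frame("side")
M=np.linalg.inv(p["tool_from_camera"]);K=p["intrinsics"];R=Ro.from_quat(s["tool_rot"])
for x in(-9,0,9):
  for z in(-25,-20,-10,0):
    t=np.array([[x,0,z]])*1e-3
    c=t@M[:3,:3].T+M[:3,3];r=np.hypot(c[:,0],c[:,1]);th=np.arctan2(r,c[:,2])
    print(x,z,"wrist",(K[0,2]+K[0,0]*th*c[:,0]/r).round(),(K[1,2]+K[1,1]*th*c[:,1]/r).round(),"side",proj(sd,R.apply(t)+s["tool_pos"]).round())
im=p["color"][270:350,260:380,::-1];cv2.imwrite("pics/w3.png",cv2.resize(im,None,fx=6,fy=6,interpolation=cv2.INTER_CUBIC))
E
python3 tip.py
```

```text
-9 -25 wrist [325.] [321.] side [[321. 311.]]
-9 -20 wrist [325.] [315.] side [[321. 314.]]
-9 -10 wrist [325.] [306.] side [[321. 320.]]
-9 0 wrist [325.] [297.] side [[321. 326.]]
0 -25 wrist [325.] [304.] side [[321. 307.]]
0 -20 wrist [325.] [299.] side [[321. 310.]]
0 -10 wrist [325.] [289.] side [[321. 316.]]
0 0 wrist [325.] [281.] side [[321. 321.]]
9 -25 wrist [325.] [286.] side [[321. 302.]]
9 -20 wrist [325.] [281.] side [[321. 305.]]
9 -10 wrist [325.] [272.] side [[321. 311.]]
9 0 wrist [325.] [265.] side [[321. 317.]]
```

View pics/w3.png

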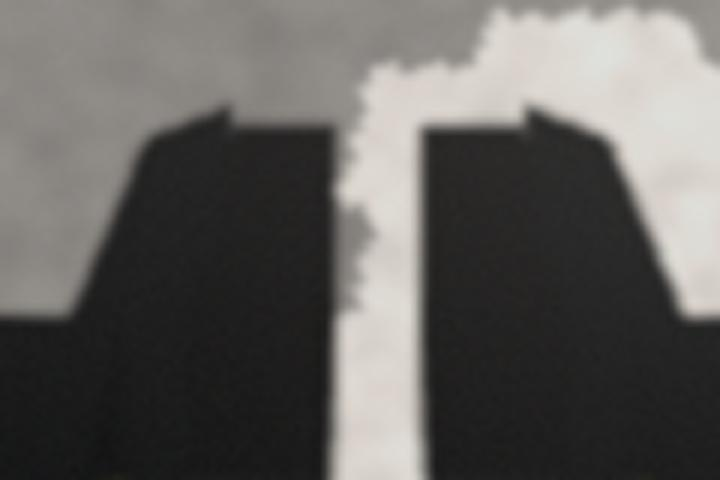

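Both wrist and side views suggest the visible fingertips end about 25 mm short of the stated TCP. I descend behind the bottle to z≈0.035 and look again before deciding on the push height.

Request:
arm_command(
  steps=[
    [0,0,0,-0.002,0.001,0.015,0.006],
    [0,0,0,-0.002,0.001,0.03,0.006],
    [0,0,0,-0.002,0.001,0.045,0.006],
    [0,0,0,-0.002,0.001,0.053,0.006],
    [0,0,0,-0.002,0.001,0.053,0.006],
  ],
)

```text
time: 3.4
tool_pos: [0.4662, -0.1339, 0.0362]
tool_rot: [0.825, 0.566, -0.0, -0.0]
wrist_force: [0.8, -0.8, 0.2]
width: 0.0056
```

```bash
python3 go.py; python3 tip.py | sed -n '1,4p'; python3 - <<'E'
from bench import ctrl
import cv2,numpy as np
a=ctrl.grab_frame("side")["color"][270:390,260:420,::-1]
w=ctrl.grab_frame("wrist")["color"][:,:,::-1]
cv2.imwrite("pics/c3.png",cv2.resize(a,None,fx=5,fy=5,interpolation=cv2.INTER_CUBIC));cv2.imwrite("pics/w4.png",w)
E
```

```text
3.4 ramp tcp [[-0.1716  0.0332  0.0362]] w 0.0056 F [ 0.8 -0.8  0.2]
rot [-0.0011 -0.0002 -0.0001]
-9 -25 wrist [325.] [321.] side [[322. 343.]]
-9 -20 wrist [325.] [315.] side [[322. 346.]]
-9 -10 wrist [325.] [306.] side [[322. 351.]]
-9 0 wrist [325.] [297.] side [[322. 357.]]
```

View pics/c3.png

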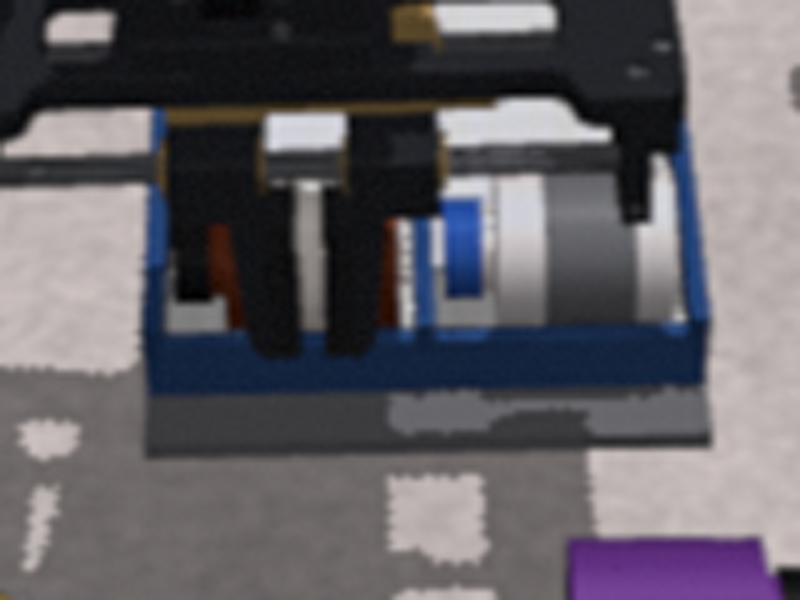

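View pics/w4.png

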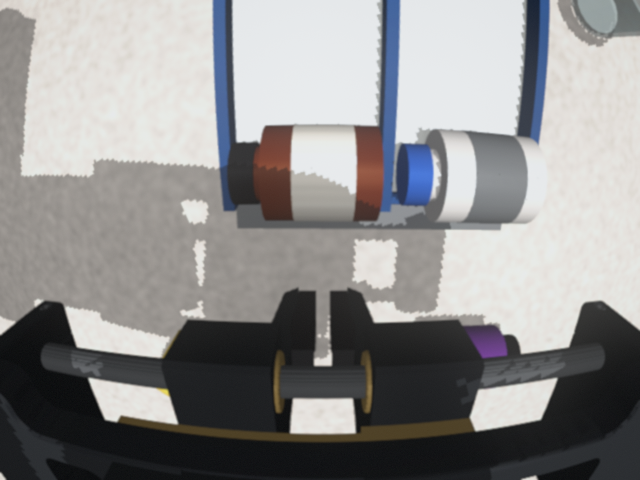

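The visible tip is still about 25 mm above the reported TCP. A gentle touch test on the bench behind the ramp should settle it.

Request:
arm_command(
  steps=[
    [0,0,0,0,0,0.012,0.006],
    [0,0,0,0,0,0.024,0.006],
    [0,0,0,0,0,0.03,0.006],
    [0,0,0,0,0,0.033,0.006],
    [0,0,0,0,0,0.035,0.006],
    [0,0,0,0,0,0.036,0.006],
    [0,0,0,0,0,0.037,0.006],
  ],
)

```text
time: 4.3
tool_pos: [0.4667, -0.1341, -0.0002]
tool_rot: [0.825, 0.566, 0.0, 0.0]
wrist_force: [-0.6, 0.1, -0.0]
width: 0.006
```

Request:
arm_command(
  steps=[
    [0,0,0,0,0,0.001,0.006],
    [0,0,0,0,0,0.002,0.006],
    [0,0,0,0,0,0.003,0.006],
    [0,0,0,0,0,0.004,0.006],
  ],
)

```text
time: 4.7
tool_pos: [0.4665, -0.134, -0.0045]
tool_rot: [0.825, 0.566, -0.0, 0.0]
wrist_force: [-0.2, 0.4, 0.4]
width: 0.0062
```

No contact even at nominal −4.5 mm, so the real tips do sit about 25 mm above the reported TCP. I'll push with nominal z≈14 mm at the start, which puts the tips about 39 mm up, just below the bottle axis. The gripper body still clears at that height.

Request:
arm_command(
  steps=[
    [0,0,0,0,0,-0.01,0.006],
    [0,0,0,0,0,-0.0185,0.006],
    [0,0,0,0.01,0,-0.0185,0.006],
    [0,0,0,0.018,0,-0.0185,0.006],
    [0,0,0,0.024,0,-0.0185,0.006],
    [0,0,0,0.03,0,-0.0192,0.006],
    [0,0,0,0.036,0,-0.02,0.006],
    [0,0,0,0.042,0,-0.021,0.006],
    [0,0,0,0.048,0,-0.0217,0.006],
    [0,0,0,0.054,0,-0.0226,0.006],
  ],
)

```text
time: 5.7
tool_pos: [0.4862, -0.0834, 0.0184]
tool_rot: [0.825, 0.566, -0.0, 0.0]
wrist_force: [-2.3, -4.6, 3.3]
width: 0.006
```

```bash
python3 go.py "(.045,.033,.041)" "(.06,.033,.041)"; python3 - <<'E'
from bench import ctrl
import cv2,numpy as np
a=ctrl.grab_frame("side")["color"][250:370,260:420,::-1]
w=ctrl.grab_frame("wrist")["color"][:,:,::-1]
o=np.zeros((480,800,3),np.uint8);o[:300,:400]=cv2.resize(a,(400,300));o[:300,400:]=cv2.resize(w,(400,300))
cv2.imwrite("pics/c5.png",o[:300])
E
```

```text
5.7 ramp tcp [[-0.1173  0.0327  0.0184]] w 0.006 F [-2.3 -4.6  3.3]
rot [ 0.0005  0.0004 -0.0001]
[0.045 0.033 0.041] [ 0.1623 -0.0003 -0.0227]
[0.06  0.033 0.041] [ 0.1773 -0.0003 -0.0227]
```

View pics/c5.png

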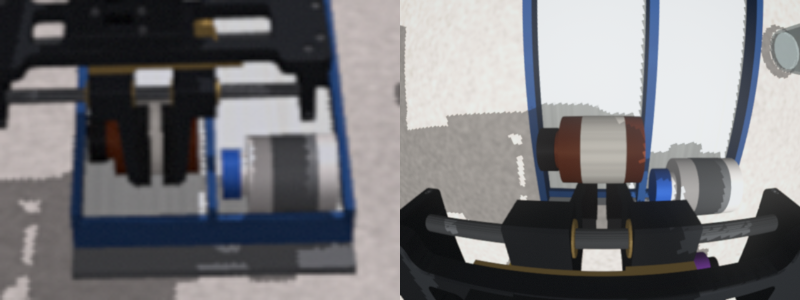

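Request:
arm_command(
  steps=[
    [0,0,0,0.009,0,-0.0013,0.006],
    [0,0,0,0.021,0,-0.003,0.006],
    [0,0,0,0.033,0,-0.0046,0.006],
    [0,0,0,0.045,0,-0.0063,0.006],
    [0,0,0,0.057,0,-0.008,0.006],
    [0,0,0,0.069,0,-0.0097,0.006],
    [0,0,0,0.081,0,-0.0113,0.006],
    [0,0,0,0.093,0,-0.013,0.006],
    [0,0,0,0.105,0,-0.0147,0.006],
    [0,0,0,0.117,0,-0.0164,0.006],
    [0,0,0,0.127,0,-0.0178,0.006],
    [0,0,0,0.136,0,-0.019,0.006],
  ],
)

```text
time: 7.0
tool_pos: [0.5351, 0.0441, 0.0373]
tool_rot: [0.824, 0.566, -0.0, -0.0]
wrist_force: [-1.4, -4.6, 4.6]
width: 0.006
```

```bash
python3 go.py "(.045,.033,.041)" "(.06,.033,.041)"; python3 - <<'E'
from bench import ctrl
import cv2,numpy as np
a=ctrl.grab_frame("side")["color"][190:350,260:420,::-1]
w=ctrl.grab_frame("wrist")["color"][:,:,::-1]
o=np.zeros((400,800,3),np.uint8);o[:400,:400]=cv2.resize(a,(400,400));o[:300,400:]=cv2.resize(w,(400,300))
cv2.imwrite("pics/c6.png",o)
E
```

```text
7.0 ramp tcp [[0.0193 0.033  0.0373]] w 0.006 F [-1.4 -4.6  4.6]
rot [-0.0001  0.0001  0.0001]
[0.045 0.033 0.041] [ 0.0257 -0.     -0.0037]
[0.06  0.033 0.041] [ 0.0407 -0.     -0.0037]
```

View pics/c6.png

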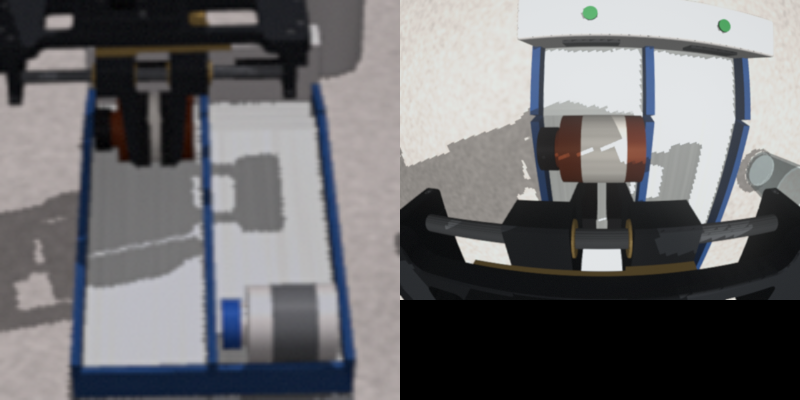

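Request:
arm_command(
  steps=[
    [0,0,0,0.007,0,-0.001,0.006],
    [0,0,0,0.015,0,-0.0022,0.006],
    [0,0,0,0.022,0,-0.0034,0.006],
    [0,0,0,0.028,0,-0.004,0.006],
    [0,0,0,0.034,0,-0.004,0.006],
    [0,0,0,0.039,0,-0.004,0.006],
    [0,0,0,0.042,0,-0.004,0.006],
    [0,0,0,0.042,0,-0.004,0.006],
    [0,0,0,0.042,0,-0.004,0.006],
    [0,0,0,0.042,0,-0.004,0.006],
  ],
)

```text
time: 8.1
tool_pos: [0.5499, 0.0823, 0.0411]
tool_rot: [0.825, 0.566, -0.0, -0.0]
wrist_force: [-0.7, 0.3, -0.0]
width: 0.0056
```

```bash
python3 go.py; python3 - <<'E'
from bench import ctrl
import cv2,numpy as np
a=ctrl.grab_frame("side")["color"][190:350,260:420,::-1]
w=ctrl.grab_frame("wrist")["color"][:,:,::-1]
o=np.zeros((400,800,3),np.uint8);o[:400,:400]=cv2.resize(a,(400,400));o[:300,400:]=cv2.resize(w,(400,300))
cv2.imwrite("pics/c7.png",o)
E
```

```text
8.1 ramp tcp [[0.0602 0.0329 0.0411]] w 0.0056 F [-0.7  0.3 -0. ]
rot [-0.0001  0.     -0.0003]
```

View pics/c7.png

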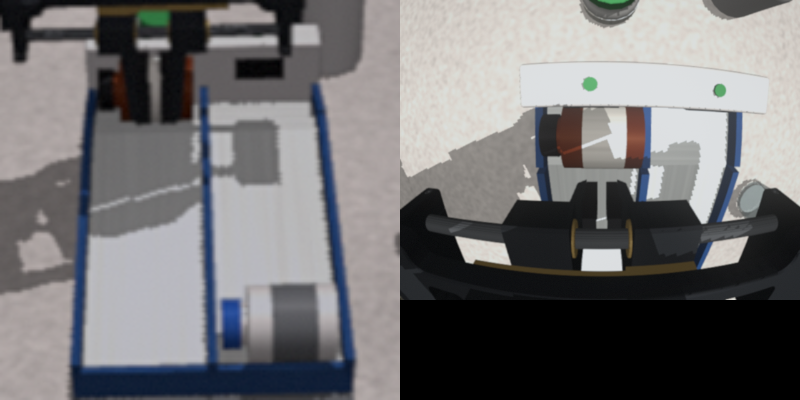

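The bottle has rolled ahead into the dip against the block (wrist view around (603,137)) and the contact force is gone. I back off a little, then go up and away.

Request:
arm_command(
  steps=[
    [0,0,0,-0.01,0,0,0.006],
    [0,0,0,-0.025,0,-0.005,0.006],
    [0,0,0,-0.04,0,-0.025,0.006],
    [0,0,0,-0.06,0,-0.06,0.006],
    [0,0,0,-0.09,0,-0.1,0.006],
    [0,0,0,-0.12,-0.02,-0.14,0.006],
    [0,0,0,-0.15,-0.05,-0.17,0.006],
    [0,0,0,-0.17,-0.09,-0.19,0.006],
    [0,0,0,-0.18,-0.13,-0.2,0.006],
    [0,0,0,-0.18,-0.17,-0.2,0.006],
    [0,0,0,-0.18,-0.2,-0.2,0.006],
    [0,0,0,-0.18,-0.2,-0.2,0.006],
  ],
)

```text
time: 9.4
tool_pos: [0.2956, -0.0128, 0.2414]
tool_rot: [0.825, 0.565, 0.0, 0.001]
wrist_force: [1.3, -0.1, -0.0]
width: 0.0062
```

```bash
python3 go.py; python3 look.py l8; python3 - <<'E'
from h import *
from bench import ctrl
q=np.load("q.npy")
for n in("top","side"):
    p=ctrl.grab_frame(n)
    for k in("amber_mid","white_mid","beaker","jar","wash"):
        for r in ctrl.recognise(p,k):
            b=r["rect"];print(n,k,r["conf"],b,W2R(q,back(p,((b[0]+b[2])/2,(b[1]+b[3])/2),.065)).round(3))
E
```

```text
9.4 ramp tcp [[-0.12    0.236   0.2414]] w 0.0062 F [ 1.3 -0.1 -0. ]
rot [ 0.0012  0.0003 -0.001 ]
top amber_mid 0.97 [414.4, 323.6, 448.7, 355.5] [[-0.241  0.114  0.065]]
top amber_mid 0.87 [438.0, 244.1, 466.3, 277.8] [[-0.223 -0.056  0.065]]
top amber_mid 0.79 [284.6, 226.4, 309.8, 266.2] [[0.094 0.038 0.065]]
top white_mid 0.98 [390.2, 233.2, 414.8, 267.0] [[-0.116 -0.038  0.065]]
top white_mid 0.38 [355.4, 167.1, 384.6, 193.9] [[ 0.003 -0.151  0.065]]
top beaker 0.56 [355.8, 165.9, 382.6, 195.5] [[ 0.004 -0.15   0.065]]
top jar 0.65 [239.5, 208.2, 262.8, 234.6] [[0.205 0.026 0.065]]
top wash 0.9 [244.3, 149.8, 277.5, 179.0] [[ 0.232 -0.095  0.065]]
top wash 0.71 [266.3, 186.7, 419.9, 307.5] [[0.003 0.004 0.065]]
side amber_mid 0.97 [296.3, 209.8, 340.2, 240.1] [[0.101 0.039 0.065]]
side amber_mid 0.96 [231.5, 383.6, 286.5, 429.6] [[-0.288  0.108  0.065]]
side amber_mid 0.57 [371.0, 376.3, 425.8, 414.1] [[-0.276 -0.059  0.065]]
side white_mid 0.92 [347.7, 304.1, 396.4, 333.2] [[-0.139 -0.036  0.065]]
side white_mid 0.66 [288.3, 201.6, 403.5, 360.5] [[-0.054 -0.003  0.065]]
side beaker 0.8 [424.2, 249.2, 459.9, 292.7] [[-0.035 -0.15   0.065]]
side jar 0.79 [315.0, 191.3, 340.7, 197.7] [[0.202 0.022 0.065]]
side wash 0.67 [379.7, 150.5, 407.1, 218.8] [[ 0.232 -0.101  0.065]]
side wash 0.17 [298.4, 211.3, 339.6, 235.6] [[0.105 0.038 0.065]]
```

View pics/l8.png

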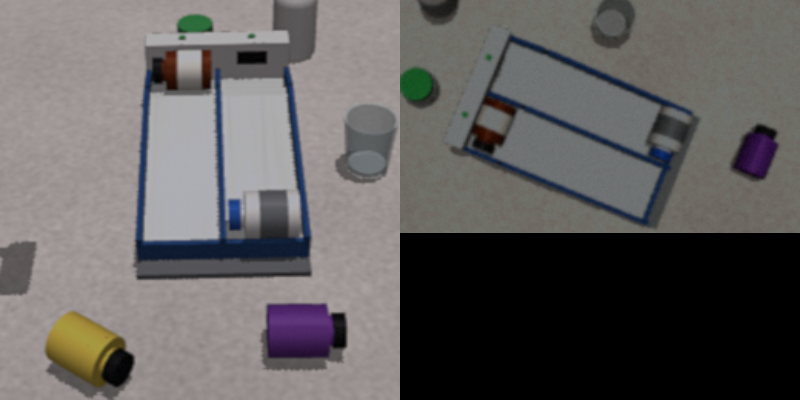

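The amber bottle is seated at ramp x≈0.094–0.101 (target 0.098), with everything else where it was.

```bash
python3 -c "
from bench import ctrl
print(ctrl.finish_job())"
```

```text
the job is handed in; nothing more can be done
None
```

I pushed the amber bottle (white band, black cap) up its lane, over the crest and into the dip against the reader block. I used the nearly closed fingertips, then backed them off and moved the arm clear. The job was handed in at about 10 s on the robot's clock.

- **Bottle position:** with the arm away, the top and side pictures put the bottle at ramp x of about 94 and 101 mm (seat is 98). Its y is about 38–39 mm and it stayed put.
- **Forces:** the contact force while pushing was about 5–7 N, and it was back near zero once the bottle rolled into the dip.
- **Other things:** the white bottle, beaker, jar and wash bottle show at the same places as before, and the two look-alikes were left alone.
- **Disagreement found:** the visible fingertips ended about 25 mm short of the reported TCP in both the wrist and side views. I lowered to TCP z = −4.5 mm over the bench and felt no contact, which fits. I set the push height for the shorter fingers.
- **Ramp fit:** the fitted ramp pose had residuals of up to about 2.6 px, roughly 4–6 mm.

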